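# Get the unpainted pot out of the packed kiln shelf

### The arm

A 7-joint arm with a two-finger parallel gripper is mounted at the origin on the work surface. World frame = base frame: x ahead of the robot, y to its left, z up, the work surface at z = 0. Lengths are in m, angles in rad, forces in N, time in s.
With the tool pointing down it reaches from about 0.4 to 0.925 m from the base axis. Payload 5.6 kg.
Tool frame: the origin (TCP) lies at the centre of the arm's flange, where the gripper is bolted on; the fingertips stand 173 mm ahead of it and the grasp point (between the pads) lies 155 mm ahead of it; z points along the fingers, y is the line along which they close (so a half turn about z gives the same grasp; the last joint's range is limited). The gripper opens to 85 mm and grips with 20 to 120 N. Pads are 22 mm wide; open, the fingers measure 114 mm over their backs; the gripper's body (76 mm by 85 mm) begins 54 mm behind the grasp point. The pads swing forward as they close: fully open they stand 13 mm farther back than shut.
Start: joints at [1.121, 0.468, -0.012, 1.603, 0.006, 1.071, -0.056], TCP at [0.257, -0.597, 0.405] pointing down, gripper open.
Joint ranges: [-2.53, 2.53], [-0.31, 2.02], [-1.57, 1.55], [0.28, 2.44], [-1.29, 4.43], [0.15, 1.84], [-2.92, 2.92]. Speed limits (rad/s): [2.57, 2.57, 3.14, 3.14, 3.14, 3.14, 3.14].

### API

Orientations are given as a unit quaternion [w, x, y, z].
In Python, from rig import arm, gripper_open, gripper_close, camera, finder gives the robot as it stands. The module is installed in compiled form; this text tells all that it offers. Calls block until the motion is done:
- arm.movep(position, orientation): joint-space move of the TCP to a pose.
- arm.move_straight(position, feed=0.15, orientation=None, force_limit=None): straight line of the TCP; orientation=None keeps the orientation; feed is the mean speed in m/s. With force_limit (N) it stops when the force on the tool has changed by that much, and returns True; else False.
- arm.move_j(angles): joint-space move.
- gripper_open() and gripper_close(grasp_force=None): open the fingers fully, or close them until they stop; grasp_force is the grip in N (None keeps the last).
- arm.dwell(seconds).
- arm.inverse_kinematics(position, orientation): joint angles nearest the present ones, or None.
- camera(name): name is "side" or "top" or "wrist"; returns a dict with "pixels" (480x640x3 uint8, red, green, blue), "vfov" (degrees; the focal length in pixels is half the picture's height over the tangent of half this angle, whatever the lens; pixels are square), "cx", "cy" (the principal point, pixels), "cam_to_world" (4x4, takes a point from camera to world coordinates). Camera axes: x right, y down, z forward; pixel columns grow to the right and rows downward; lengths in m; the calibration is good to about 2 mm. A picture is of the moment at which its call begins. There is no depth.
A pose or a line that the arm cannot do raises arm.Unreachable and nothing moves.
- arm.finish_job(): hands the job in; it is judged then, once.
Trained networks look in a picture, given as the dict that the camera call returned (one of the last four; its "shot" number tells which), for a name from the list of things; names that differ only in an ending like _2 or _b are one class to them, and where a whole thing is asked for, a point or a joint stands for the part that bears it (a point fixed in the world has none). Each returns a list of dicts, best first, with "conf" (0 to 1); they miss things now and then, are a little off and sometimes report something else, mostly with a low value. They report only what shows in the picture. A call takes as long as a camera call. They do not tell look-alikes from the thing itself.
- finder.silhouettes(picture, name): "region" (480x640 bool, what is visible of it) and "bbox" ([left, top, right, bottom] in pixels, round what is visible of it).
Readings, each from a call of its own:
- arm.get_time_s(): time.
- arm.get_q(): joint angles.
- arm.get_joint_vel(): joint speeds.
- arm.get_joint_torque(): joint torques, N m.
- arm.get_position(): TCP position.
- arm.get_ee_rot(): TCP orientation.
- arm.get_force(): force on the tool from outside, world axes, zero at the start.
- arm.get_ft_torque(): the same for the moment, N m.
- arm.get_width(): finger opening in m.
- arm.get_finger_force(): force on a finger pad.
Only numpy, scipy, OpenCV 4.12 (cv2) and the standard library are available. Lean on these libraries where they do the work, as an engineer would, in place of code of your own. Each camera call takes 0.05 s, during which the arm holds its last target. There are 200 camera calls.

### The job

The little bare terracotta pot at the back of the packed kiln shelf still has to be painted, but the blue, the pink and the white tumbler stand close around it. First lift all three tumblers over to the wooden ware board, then take the pot out and stand it in the middle of the banding wheel, and finally put every tumbler back on the kiln shelf in its own old place, as the kiln plan has it. The ware is fragile: set each piece down gently and upright, never let one tip over, and leave the paint jar, the mug and the brush where they are.

Things in the scene. Friction and masses are not known exactly. Their poses are not given: they have to be found in the camera images.
- tumbler_blue: Cobalt blue with pale dots; straight-sided handleless tumbler, open at the top, outside diameter 60, height 100, wall 4.5, about 190 g, unfired and fragile. Origin: centre of its underside, z up. At the start it stands on the kiln shelf beside the bare pot.
- tumbler_pink: Pink with white and red dots; straight-sided handleless tumbler, open at the top, outside diameter 60, height 100, wall 4.5, about 190 g, unfired and fragile. Origin: centre of its underside, z up. At the start it stands on the kiln shelf beside the bare pot.
- tumbler_white: Cream-white with dark specks; straight-sided handleless tumbler, open at the top, outside diameter 60, height 100, wall 4.5, about 190 g, unfired and fragile. Origin: centre of its underside, z up. At the start it stands on the kiln shelf beside the bare pot.
- pot_bare: Small straight-sided open pot, plain red-brown terracotta, no dots, outside diameter 56, height 42, wall 4.5, about 90 g, fragile. Origin: centre of its underside. Stands at the back of the kiln shelf, a tumbler left, right and in front of it only 4 to 12 mm away: no room for a gripper until they are gone.
- kiln_shelf: Fixed sand-coloured slab, 260 (x) by 310 (y), 20 thick. Origin: centre of its underside; x points from its front (robot side) to its back. Part of it: three posts 36 x 36, tops 145 above the bench, at (x,y) = (105,125), (105,-125), (-108,0). The pot stands near (62,0), the tumblers, in any order, near (62,66), (62,-66), (-4,0).
- ware_board: Fixed wooden board, 300 along its x by 120 along its y, empty, upper face 18 above the bench; the side place for the tumblers, with room for three in a row along its x. Origin: centre of its underside (bench height). It may lie left or right of the kiln shelf.
- banding_wheel: Potter's banding wheel (turntable): cast foot and round grey metal head, diameter 180, with concentric grooves; the head's flat top is 64 above the bench and turns freely with slight friction. Fixed foot. Origin: on the wheel's axis, at bench height. It may lie left or right of the kiln shelf.
- paint_jar: Bystander: small round white jar with yellow cap, diameter about 48, height 58, on the bench between robot and kiln shelf. Origin: centre of its underside.
- mug: Bystander: grey-green mug with handle, diameter 80, height 85, on the bench at the far left. Origin: centre of its underside.
- brush: Bystander: brush with wooden handle, 170 long, lying on the bench at the far right. Origin: under the middle of it.
Mind the look-alikes: they are no part of the job. Of the things that look like the banding_wheel, take the one that is farthest to the robot's right at the start.

How it is judged:
By the outcome, as a careful person would: the job done as asked, in the order asked, and still so for the second after the job is handed in, with the robot touching nothing.
It also fails if it takes over 144 s, if anything falls off the work surface, if the arm or the gripper's body presses on something with over 40 N, if the wrist force passes 120 N, or if a joint passes its speed limit or range.

## Working session

There is one attempt and no reset: what is moved stays moved. The work goes in short steps, each a Python script; the robot and the scene stay as the last script left them, time stands still between calls to the robot, and variables do not carry over. Pictures are saved under pics/ and viewed, at most 14 in all, crops included, and the job is handed in when it is done.

```bash
mkdir -p pics; python3 - <<'E'
from rig import arm,camera,finder
import cv2,numpy as np
print(arm.get_time_s(),arm.get_position(),arm.get_ee_rot(),arm.get_width())
for n in ("top","side"):
    p=camera(n); cv2.imwrite(f"pics/{n}0.png",p["pixels"][:,:,::-1])
    print(n,p["vfov"],p["cx"],p["cy"],np.round(p["cam_to_world"],4).tolist(),[k for k in p])
    for t in "tumbler_blue tumbler_pink tumbler_white pot_bare kiln_shelf ware_board banding_wheel paint_jar mug brush".split():
        print(t,[(round(float(d["conf"]),2),[int(v) for v in d["bbox"]]) for d in finder.silhouettes(p,t)])
E
```

```text
0.0 [ 0.2570538  -0.59673736  0.40371464] [-8.79625644e-04  9.79387733e-01  2.01987207e-01 -2.50734691e-04] 0.08564806029405736
top 50.34962155608661 317.70634464198105 240.29636392513365 [[-0.0, -0.9985, 0.0544, 0.4269], [-1.0, -0.0003, -0.0064, 0.0079], [0.0064, -0.0544, -0.9985, 1.227], [0.0, 0.0, 0.0, 1.0]] ['pixels', 'vfov', 'cx', 'cy', 'cam_to_world', 'shot']
tumbler_blue [(0.8, [293, 185, 321, 218]), (0.67, [294, 164, 316, 189])]
tumbler_pink [(0.58, [261, 160, 289, 193])]
tumbler_white [(0.96, [318, 151, 347, 186]), (0.28, [178, 108, 221, 160])]
pot_bare [(0.89, [292, 161, 317, 193]), (0.62, [317, 150, 347, 187])]
kiln_shelf [(0.58, [230, 129, 382, 264])]
ware_board [(0.56, [152, 161, 212, 292])]
banding_wheel [(0.93, [427, 199, 503, 281]), (0.83, [379, 307, 460, 389])]
paint_jar [(0.63, [324, 280, 343, 300])]
mug [(0.89, [179, 106, 217, 160])]
brush [(0.68, [414, 102, 444, 173])]
side 49.45149650606217 318.4820332237455 246.8448600549012 [[-0.9236, -0.2324, 0.3051, 0.1171], [-0.3832, 0.5887, -0.7117, 0.9144], [-0.0142, -0.7742, -0.6327, 0.8378], [0.0, 0.0, 0.0, 1.0]] ['pixels', 'vfov', 'cx', 'cy', 'cam_to_world', 'shot']
tumbler_blue [(0.87, [274, 206, 303, 249])]
tumbler_pink [(0.95, [241, 218, 268, 266]), (0.25, [276, 206, 302, 250])]
tumbler_white [(0.72, [258, 189, 284, 225])]
pot_bare [(0.75, [270, 221, 277, 246])]
kiln_shelf [(0.89, [217, 170, 354, 303])]
ware_board [(0.94, [180, 299, 333, 387])]
banding_wheel [(0.92, [338, 154, 402, 196]), (0.79, [411, 181, 483, 237])]
paint_jar [(0.86, [366, 235, 387, 261])]
mug [(0.8, [155, 263, 199, 317])]
brush [(0.79, [271, 170, 310, 193])]
```

View pics/top0.png

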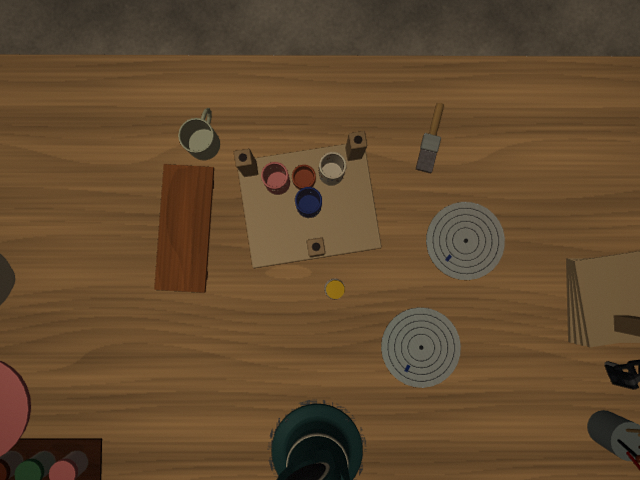

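View pics/side0.png

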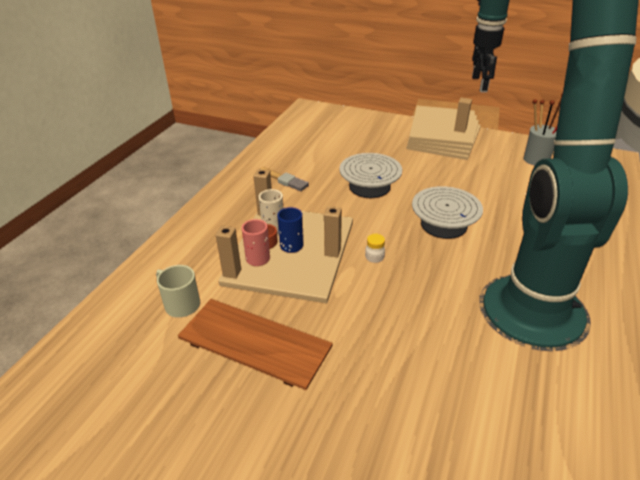

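Two things look like the banding wheel: top view (466,240), side (370,170); and top (421,347), side (447,208). Image right in the top view is the robot's right (-y), so (466,240) is the wanted one. I'll locate everything numerically and confirm the wheel with a crop.

```bash
cat > h.py <<'E'
from rig import arm,gripper_open,gripper_close,camera,finder
import cv2,numpy as np
from scipy.optimize import minimize
def proj(p,P):
    T=np.linalg.inv(p["cam_to_world"]); c=np.atleast_2d(P)@T[:3,:3].T+T[:3,3]
    f=240/np.tan(np.radians(p["vfov"])/2)
    return c[:,:2]/c[:,2:]*f+[p["cx"],p["cy"]]
def ray(p,uv,z):
    f=240/np.tan(np.radians(p["vfov"])/2); T=np.array(p["cam_to_world"])
    d=T[:3,:3]@np.array([(uv[0]-p["cx"])/f,(uv[1]-p["cy"])/f,1.]); return (T[:3,3]+d*(z-T[2,3])/d[2])[:2]
A=np.linspace(0,2*np.pi,48,endpoint=False)
def cyl(p,x,y,z,r,h):
    c=[[x+r*np.cos(a),y+r*np.sin(a),zz] for zz in (z,z+h) for a in A]
    return cv2.convexHull(proj(p,np.array(c)).astype(np.float32))[:,0]
def fill(poly,S=4):
    m=np.zeros((480*S,640*S),np.uint8); cv2.fillPoly(m,[np.round((poly+.5)*S*16-8).astype(np.int32)],1,shift=4)
    return cv2.resize(m.astype(np.float32),(640,480),interpolation=cv2.INTER_AREA)
def fitcyl(views,x0,z,r,h):
    """views: list of (picture, region)"""
    def cost(v):
        c=0
        for p,R in views:
            m=fill(cyl(p,v[0]/100,v[1]/100,z,r,h)); c-=np.minimum(m,R).sum()/np.maximum(m,R).sum()
        return c/len(views)
    s=minimize(cost,np.array(x0)*100,method="Nelder-Mead",options=dict(initial_simplex=np.array(x0)*100+np.array([[0,0],[1.5,0],[0,1.5]]),xatol=.01,fatol=1e-4))
    return s.x/100,-s.fun
def quat(yaw):  # tool down, tool y axis (closing line) at angle yaw+pi/2... x axis at angle yaw
    return [0.,np.cos(yaw/2),np.sin(yaw/2),0.]
E
python3 - <<'E'
from h import *
ps=[camera("top"),camera("side")]
D={t:[finder.silhouettes(p,t) for p in ps] for t in "tumbler_blue tumbler_pink tumbler_white".split()}
def best(t,i,uv): return min(D[t][i],key=lambda d:abs((d["bbox"][0]+d["bbox"][2])/2-uv[0])+abs((d["bbox"][1]+d["bbox"][3])/2-uv[1]))
for t,u,s in (("tumbler_blue",(308,202),(290,230)),("tumbler_pink",(275,177),(256,242)),("tumbler_white",(332,167),(270,207))):
    x0=ray(ps[0],u,.07)
    v=[(ps[0],best(t,0,u)["region"]*1.),(ps[1],best(t,1,s)["region"]*1.)]
    print(t,[np.round(np.r_[fitcyl(w,x0,.02,.03,.1)],4) if 0 else [np.round(q,4) for q in fitcyl(w,x0,.02,.03,.1)] for w in (v,v[:1],v[1:])])
for t,z in (("kiln_shelf",.02),("ware_board",.018),("banding_wheel",.064)):
    for i,p in enumerate(ps):
        for d in finder.silhouettes(p,t)[:2]:
            c=max(cv2.findContours(d["region"].astype(np.uint8),0,1)[0],key=cv2.contourArea)[:,0]
            w=np.array([ray(p,q,z) for q in c],np.float32)
            if t=="banding_wheel": print(t,i,cv2.minEnclosingCircle(w), w.mean(0))
            else: print(t,i,cv2.minAreaRect(w))
p=ps[0]["pixels"][185:400,370:515]; cv2.imwrite("pics/wheelcrop.png",cv2.resize(p,None,fx=2.7,fy=2.7,interpolation=2)[:,:,::-1])
E
```

```text
tumbler_blue [[array([0.5746, 0.0211]), np.float64(0.9124)], [array([0.576, 0.022]), np.float64(0.9529)], [array([0.5765, 0.0145]), np.float64(0.946)]]
tumbler_pink [[array([0.6296, 0.0949]), np.float64(0.9153)], [array([0.6307, 0.0961]), np.float64(0.9505)], [array([0.6315, 0.089 ]), np.float64(0.9453)]]
tumbler_white [[array([ 0.652 , -0.0315]), np.float64(0.7848)], [array([ 0.652 , -0.0309]), np.float64(0.9436)], [array([ 0.668 , -0.0629]), np.float64(0.6869)]]
kiln_shelf 0 ((0.5903472900390625, 0.023798897862434387), (0.28637802600860596, 0.3183363676071167), 8.870657920837402)
kiln_shelf 1 ((0.6132371425628662, 0.013488128781318665), (0.335824191570282, 0.36470845341682434), 9.297588348388672)
ware_board 0 ((0.5217548608779907, 0.3167473077774048), (0.1252385973930359, 0.30181339383125305), 87.21490478515625)
ware_board 1 ((0.5216290950775146, 0.3193170428276062), (0.13157059252262115, 0.3050644099712372), 86.47721099853516)
banding_wheel 0 ((0.24849216639995575, -0.23166818916797638), 0.09048774093389511) [ 0.24851932 -0.23180856]
banding_wheel 0 ((0.48956674337387085, -0.335252970457077), 0.09190897643566132) [ 0.4892304  -0.33577707]
banding_wheel 1 ((0.47867679595947266, -0.3118732273578644), 0.1217070072889328) [ 0.48090518 -0.31670752]
banding_wheel 1 ((0.2470792531967163, -0.21039210259914398), 0.11703035235404968) [ 0.24535504 -0.21538778]
```

View pics/wheelcrop.png

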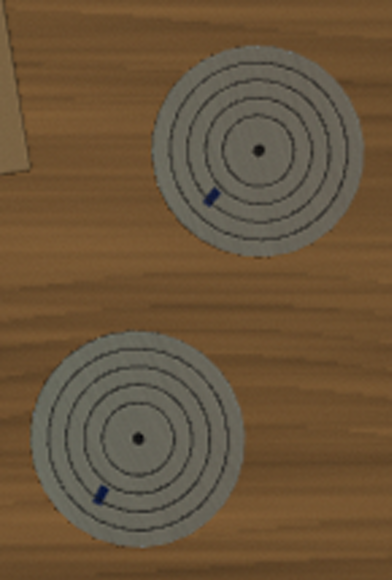

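The crop shows two identical wheels. The upper right one, at top pixel (466,240), is farthest to the robot's right, so it is the target. Next is a wrist look over the shelf and board for accuracy.

```bash
python3 - <<'E'
from h import *
psi=np.radians(9)
t0=arm.get_time_s()
arm.movep([.55,.03,.42],quat(psi)); print(arm.get_time_s()-t0, arm.get_q())
p=camera("wrist"); cv2.imwrite("pics/w1.png",p["pixels"][:,:,::-1]); print(p["vfov"],np.round(p["cam_to_world"],3).tolist())
ps=[p]
for t,x0,h in (("tumbler_blue",(.576,.022),.1),("tumbler_pink",(.631,.096),.1),("tumbler_white",(.652,-.031),.1),("pot_bare",(.641,.033),.042)):
    for d in finder.silhouettes(p,t)[:3]:
        b=d["bbox"]; r=.03 if h>.05 else .028
        print(t,round(d["conf"],2),[int(v) for v in b],[np.round(q,4) for q in fitcyl([(p,d["region"]*1.)],x0,.02,r,h)])
print(arm.inverse_kinematics([.49,-.335,.3],quat(psi)),arm.inverse_kinematics([.52,.32,.3],quat(0)))
E
```

```text
2.4583000000000004 [ 0.27664566  0.33244293 -0.47758602  1.8073677   0.17484282  1.04362071
 -1.68242233]
60.719621409551166 [[0.155, -0.936, -0.316, 0.632], [-0.988, -0.147, -0.05, 0.041], [-0.0, 0.32, -0.947, 0.389], [0.0, 0.0, 0.0, 1.0]]
tumbler_blue 0.97 [290, 140, 380, 244] [array([0.5752, 0.0189]), np.float64(0.9636)]
tumbler_blue 0.33 [593, 257, 640, 410] [array([0.576, 0.022]), np.float64(-0.0)]
tumbler_pink 0.61 [185, 43, 291, 143] [array([0.6295, 0.0925]), np.float64(0.9767)]
tumbler_white 0.88 [373, 38, 492, 141] [array([ 0.6517, -0.0343]), np.float64(0.9757)]
pot_bare 0.63 [293, 60, 369, 138] [array([0.6374, 0.0301]), np.float64(0.9746)]
[ 0.77617313  0.52364285 -0.30421857  1.81148761  0.20310276  0.83691443
 -1.04008672] [-0.24469346  0.5831537  -0.48749422  1.7593295   0.34018016  0.88364793
 -2.45298682]
```

View pics/w1.png

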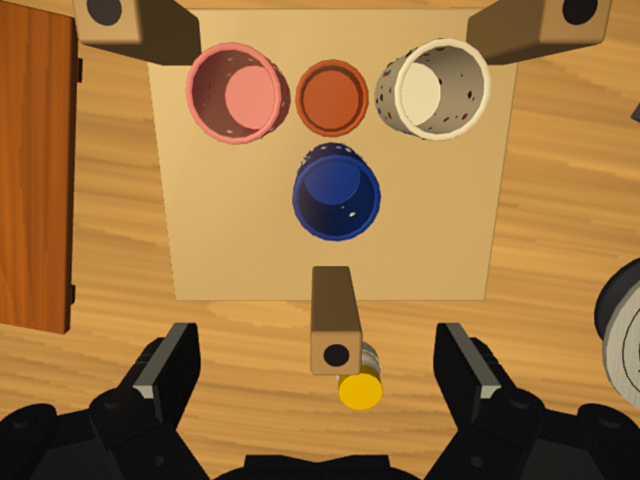

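The wrist view shows blue (335,192), pink (237,92), white (438,90) and the pot (332,97), consistent with the fits. The blue pick comes first, after an IK check of all poses.

```bash
cat >> h.py <<'E'
G=.155; PSI=np.radians(9.5); ZT=.41
W={"blue":(.5752,.0189),"pink":(.6295,.0925),"white":(.6517,-.0343),"pot":(.6374,.0301)}
BC=np.array([.5217,.3165]); bd=np.array([np.cos(.05),-np.sin(.05)])
S={"white":BC+.095*bd,"blue":BC-.095*bd,"pink":BC}
R2=np.pi/2
YS={"blue":PSI,"pink":PSI-R2,"white":PSI+R2,"pot":PSI}   # yaw on shelf
def P(xy,z): return [float(xy[0]),float(xy[1]),float(z)]
def goto(xy,yaw,feed=.3): arm.move_straight(P(xy,ZT),feed,orientation=quat(yaw))
def pick(xy,yaw,zg,force=25):
    """zg: world height of grasp point"""
    goto(xy,yaw); arm.move_straight(P(xy,zg+G+.05),.25)
    hit=arm.move_straight(P(xy,zg+G),.1,force_limit=6); gripper_close(force); w=arm.get_width()
    arm.move_straight(P(xy,zg+G+.02),.06); arm.move_straight(P(xy,ZT),.2)
    print("pick hit",hit,"w",round(w,4),round(arm.get_width(),4),"F",np.round(arm.get_force(),1),"t",arm.get_time_s())
def place(xy,yaw,zg):
    goto(xy,yaw); arm.move_straight(P(xy,zg+G+.015),.2)
    hit=arm.move_straight(P(xy,zg+G-.004),.02,force_limit=2.5); z=arm.get_position()[2]-G
    gripper_open(); arm.move_straight(P(xy,z+G+.04),.08); arm.move_straight(P(xy,ZT),.3)
    print("place hit",hit,"dz",round(z-zg,4),"F",np.round(arm.get_force(),1),"t",arm.get_time_s())
E
python3 - <<'E'
from h import *
for k in W:
    for y in (YS[k],YS[k]+np.pi if YS[k]<0 else YS[k]-np.pi):
        print(k,round(y,2),[None if q is None else np.round(q[[0,6]],2) for q in (arm.inverse_kinematics(P(W[k],z),quat(y)) for z in (.25,ZT))])
for k in S:
    for y in (-.05,-.05+R2,-.05-R2,np.pi-.05): print("board",k,round(y,2),[None if q is None else np.round(q[[0,6]],2) for q in (arm.inverse_kinematics(P(S[k],z),quat(y)) for z in (.25,ZT))])
pick(W["blue"],YS["blue"],.10)
E
```

```text
blue 0.17 [array([ 0.22, -1.77]), array([ 0.28, -1.66])]
blue -2.98 [array([0.77, 0.79]), array([0.79, 1.03])]
pink -1.4 [array([-0.66, -2.72]), array([-0.67, -2.89])]
pink 1.74 [array([ 0.28, -0.48]), array([ 0.33, -0.36])]
white 1.74 [array([ 0.45, -0.26]), array([ 0.5 , -0.14])]
white -1.4 [array([-0.31, -2.68]), array([-0.31, -2.79])]
pot 0.17 [array([ 0.19, -1.77]), array([ 0.23, -1.69])]
pot -2.98 [array([0.69, 0.84]), array([0.69, 1.01])]
board white -0.05 [array([-0.22, -2.42]), array([-0.19, -2.35])]
board white 1.52 [array([-0.08, -0.98]), array([-0.04, -0.9 ])]
board white -1.62 [array([-1.25, -2.89]), array([0.19, 1.97])]
board white 3.09 [array([0.07, 0.43]), array([0.1 , 0.53])]
board blue -0.05 [array([-0.33, -2.66]), array([-0.22, -2.52])]
board blue 1.52 [array([-0.19, -1.22]), array([-0.02, -1.06])]
board blue -1.62 [array([0.2, 1.5]), array([0.23, 1.8 ])]
board blue 3.09 [array([0.01, 0.16]), array([0.15, 0.36])]
board pink -0.05 [array([-0.27, -2.52]), array([-0.21, -2.43])]
board pink 1.52 [array([-0.13, -1.09]), array([-0.03, -0.98])]
board pink -1.62 [array([-1.42, -2.88]), array([0.23, 1.86])]
board pink 3.09 [array([0.06, 0.29]), array([0.13, 0.44])]
pick hit False w 0.0583 0.0587 F [-0.1 -0.1 -2.9] t 7.65
```

```bash
sed -i 's/"pink":PSI-R2/"pink":PSI+R2/' h.py; echo 'YB={"blue":-.05,"pink":np.pi-.05,"white":np.pi-.05}' >> h.py
python3 - <<'E'
from h import *
place(S["blue"],YB["blue"],.098)
pick(W["white"],YS["white"],.10)
place(S["white"],YB["white"],.098)
p=camera("top"); cv2.imwrite("pics/t2.png",p["pixels"][80:400,100:520,::-1])
E
```

```text
place hit True dz 0.0008 F [-0.3 -0.5 -0.8] t 12.0667
pick hit False w 0.0604 0.0601 F [ 0.3 -0.  -2.3] t 17.1
place hit True dz 0.001 F [-0.4 -0.4  0. ] t 21.7333
```

View pics/t2.png

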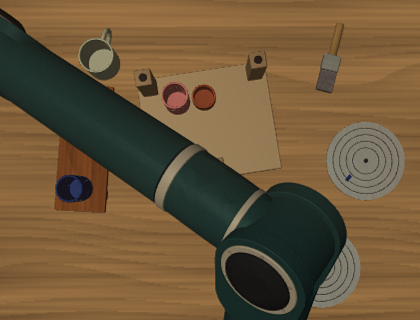

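Blue stands upright on the board at crop (73,188); the arm hides white. Next I move pink, then take a wrist look at the wheel and check the board.

```bash
python3 - <<'E'
from h import *
pick(W["pink"],YS["pink"],.10)
place(S["pink"],YB["pink"],.098)
p=camera("side"); cv2.imwrite("pics/s2.png",p["pixels"][:,:,::-1])
# look at pot again
goto(np.array(W["pot"])-[.09,.015],PSI)
p=camera("wrist")
for d in finder.silhouettes(p,"pot_bare")[:2]: print("pot",round(d["conf"],2),[int(v) for v in d["bbox"]],fitcyl([(p,d["region"]*1.)],W["pot"],.02,.028,.042))
arm.movep(P((.42,-.32),ZT),quat(0.))
p=camera("wrist"); cv2.imwrite("pics/w2.png",p["pixels"][:,:,::-1])
for d in finder.silhouettes(p,"banding_wheel")[:3]:
    c=max(cv2.findContours(d["region"].astype(np.uint8),0,1)[0],key=cv2.contourArea)[:,0]
    w=np.array([ray(p,q,.064) for q in c],np.float32); print("wheel",round(d["conf"],2),d["bbox"],cv2.minEnclosingCircle(w),cv2.fitEllipse(w)[:2])
print(proj(p,[[.4892,-.3355,.064]]),arm.get_time_s())
E
```

```text
pick hit False w 0.0591 0.0589 F [ 0.7 -0.1 -3. ] t 26.1833
place hit True dz 0.0009 F [ 0.1 -0.1 -0.3] t 30.8333
pot 0.75 [275, 47, 352, 131] (array([0.63748453, 0.0303119 ]), np.float64(0.9785012131368969))
wheel 0.96 [226.3, 1.7, 469.0, 243.5] ((0.48897597193717957, -0.34004056453704834), 0.09053459763526917) ((0.48785829544067383, -0.3402858078479767), (0.17529699206352234, 0.18006184697151184))
wheel 0.95 [133.9, 306.2, 324.3, 471.3] ((0.24981501698493958, -0.23740583658218384), 0.09299860149621964) ((0.25276461243629456, -0.24532963335514069), (0.16151663661003113, 0.17686381936073303))
[[338.82961549 125.76524521]] 35.5
```

View pics/s2.png

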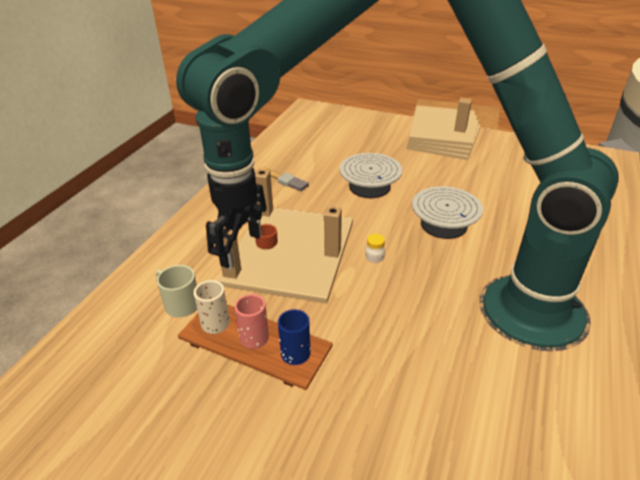

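View pics/w2.png

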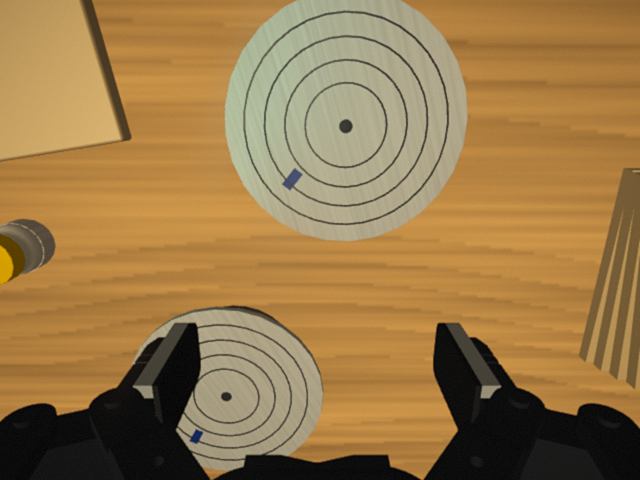

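Side view: white (211,307), pink (252,322) and blue (295,337) stand upright on the board. Wrist view: the target wheel's hub is at (346,126), i.e. about (0.489,-0.339). Now the pot.

```bash
python3 - <<'E'
from h import *
arm.movep(P(W["pot"],ZT),quat(PSI))
pick(W["pot"],YS["pot"],.044,20)
WH=(.489,-.339)
place(WH,PSI,.064+.024)
goto((.42,-.32),0.)
p=camera("wrist"); cv2.imwrite("pics/w3.png",p["pixels"][:,:,::-1])
for d in finder.silhouettes(p,"pot_bare")[:2]: print("pot",round(d["conf"],2),d["bbox"],fitcyl([(p,d["region"]*1.)],WH,.064,.028,.042))
print(arm.get_time_s())
E
```

```text
pick hit False w 0.0544 0.0541 F [-0.1 -0.3 -1. ] t 40.7
place hit True dz 0.0007 F [-0.1  0.1 -0.9] t 45.4333
pot 0.82 [302.5, 78.8, 391.5, 168.4] (array([ 0.48890248, -0.33969906]), np.float64(0.9636773027582733))
pot 0.57 [0.1, 0.8, 129.8, 157.1] (array([ 0.489, -0.339]), np.float64(-0.0))
45.925
```

View pics/w3.png

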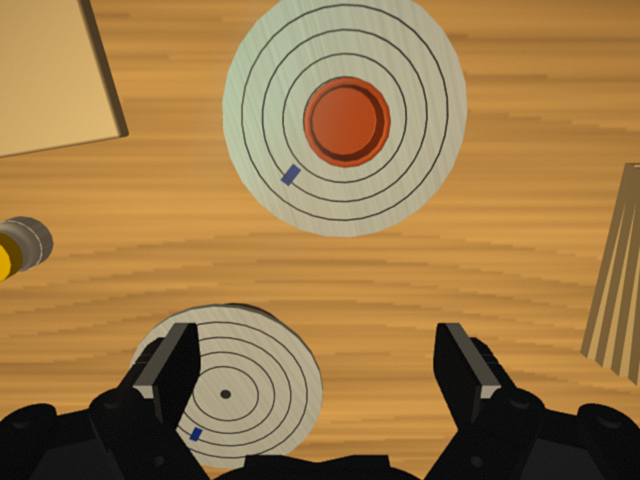

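The pot stands centred on the wheel at (347,121). Now the tumblers go back.

```bash
python3 - <<'E'
from h import *
arm.movep(P(S["white"],ZT),quat(YB["white"]))
for k in ("white","pink","blue"):
    pick(S[k],YB[k],.099); place(W[k],YS[k],.101)
goto((.55,.03),np.radians(9)); 
p=camera("wrist"); cv2.imwrite("pics/w4.png",p["pixels"][:,:,::-1])
for k in ("white","pink","blue"):
    d=finder.silhouettes(p,"tumbler_"+k)[:1]
    if d: print(k,round(d[0]["conf"],2),fitcyl([(p,d[0]["region"]*1.)],W[k],.02,.03,.1),W[k])
arm.movep([.30,-.1,.45],quat(0.))
p=camera("side"); cv2.imwrite("pics/s4.png",p["pixels"][:,:,::-1]); print(arm.get_time_s())
E
```

```text
pick hit False w 0.0602 0.0603 F [-0.5 -1.1 -3. ] t 51.4333
place hit True dz 0.001 F [ 0.1  0.5 -1. ] t 56.0417
pick hit False w 0.0591 0.0592 F [ 0.5  1.  -2.4] t 60.4583
place hit True dz 0.0008 F [0.3 0.1 0.1] t 65.0833
pick hit False w 0.0587 0.0583 F [-0.1  0.  -3.2] t 69.9333
place hit True dz 0.0009 F [ 0.4 -0.3 -0.1] t 74.325
white 0.88 (array([ 0.65028036, -0.03367053]), np.float64(0.9720304860511936)) (0.6517, -0.0343)
pink 0.68 (array([0.62838133, 0.09223118]), np.float64(0.9762396204835991)) (0.6295, 0.0925)
blue 0.6 (array([0.57347113, 0.01798418]), np.float64(0.9763021152980648)) (0.5752, 0.0189)
75.925
```

View pics/s4.png

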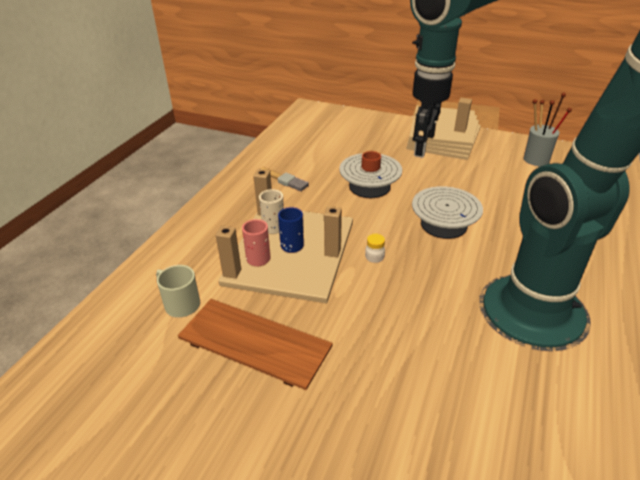

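View pics/w4.png

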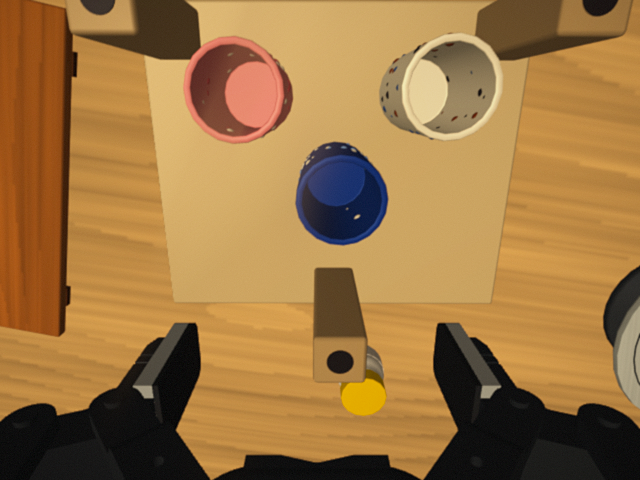

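Side view: the tumblers are back upright in their places (270,208), (256,243) and (291,230). The pot is on the wheel at (371,161), and the jar, mug and brush look unmoved. The wrist view agrees to within 2 mm, so I'm handing in.

```bash
python3 -c "
from rig import arm
print(arm.finish_job())"
```

```text
the job is handed in; nothing more can be done
None
```

The pot stands centred on the banding wheel farthest to the robot's right, all three tumblers are back upright within about 2 mm of their old places, and the job was handed in at about 76 s.

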